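# Put the gauge case away: shut its lid, then push its drawer shut

## Robot

A 7-joint arm with a two-finger parallel gripper is mounted at the origin on a cart in front of the work surface, level with it; the furniture and walls round the work are solid. World frame = base frame: x ahead of the robot, y to its left, z up, the work surface at z = 0. Lengths are in m, angles in rad, forces in N, time in s.
With the tool pointing down it reaches from about 0.425 to 0.875 m from the base axis. Payload 8.4 kg.
Tool frame: the origin (TCP) lies on the centre line of the jaws, within the pads' length; the fingertips stand 11 mm ahead of it and the grasp point (between the pads) lies 8 mm behind it (arm.tips_ahead is the distance from the TCP to the fingertips, in m); z points along the fingers, y is the line along which they close (so a half turn about z gives the same grasp; the last joint's range is limited). The gripper opens to 87 mm and grips with 3 to 60 N. Pads are 19 mm wide; open, the fingers measure 117 mm over their backs; the gripper's body (75 mm by 190 mm) begins 51 mm behind the grasp point.
Start: joints at [-1.404, 0.333, 0.04, 1.465, -0.013, 1.343, -0.059], TCP at [0.171, 0.627, 0.234] pointing down, gripper open.
Joint ranges: [-2.58, 2.58], [-0.38, 2.09], [-1.3, 1.39], [0.25, 2.4], [-1.5, 4.64], [0.08, 2.09], [-2.65, 2.65]. Speed limits (rad/s): [2.22, 2.22, 2.79, 2.79, 3.14, 3.14, 3.14].

## Interface

Orientations are given as a unit quaternion [w, x, y, z].
In Python, from workcell import get_state, get_image, calibration, arm gives the robot as it stands.
- The arm moves only by the tool servo_tool, never from a script. Its argument "motion" is a list of rows, each a list of 6 numbers: the shift along the tool's x, y, z in m, then the turn, a rotation vector about the tool's x, y, z in degrees. In form: [[tx, ty, tz, ax, ay, az], ...]. A call has 1 to 12 rows; each row is the pose to reach, as a shift and turn from the pose commanded when the call began, along the tool's axes at that moment; what a row does not reach only later rows make up. A row lasts 1/8 s, in which the tool goes at most 62.5 mm and 10.7 degrees, less where a joint would pass 70% of its speed; a pose out of reach is approached as far as the arm can. A call with a gripper value outside its range is refused whole. "grip" is the closure in counts, from 0 (fully open) to 255 (shut), set as the call begins (left out, the last holds). The fingers move at their own pace and stop on an object; "grip_force" is the grip in N (left out, the last holds). Time passes only in rows, so rows that repeat a pose let the fingers close. It gives the time, the measured TCP pose, the force, the opening and the grip force at its end, in the units of the state.
- get_state(): the state, without advancing time (a new reading comes with each control period).
- get_image(name): name is "side" or "top" or "wrist"; returns the picture (420x560x3 uint8, red, green, blue); there is no depth.
- calibration(name): a dict with "camera_matrix" (3x3 intrinsics, pixels), "dist" ([k1, k2, p1, p2, k3] as OpenCV has them; the pictures are not rectified), "rvec" (rotation vector, rad) and "tvec" (3), from world to camera coordinates, as OpenCV has them; the wrist camera has in their place "T_tool_cam" (4x4, takes a point from camera to tool coordinates, whose origin is the TCP and whose axes are the flange's). Camera axes: x right, y down, z forward; pixel columns grow to the right and rows downward; lengths in m; the calibration is good to about 2 mm. A picture is of the moment at which its call begins: read the wrist's pose just before it. calibration takes no time and is no camera call.
- arm.close_job(): hands the job in; it is judged then, once.
The state is a dict: "time": time; "joints": joint angles; "qvel": joint speeds; "joint_efforts": joint torques, N m; "tool_pos": TCP position; "orientation": TCP orientation; "force": force on the tool from outside, world axes, zero at the start; "ft_torque": the same for the moment, N m; "width": finger opening in m; "finger_force": force on a finger pad.
Only numpy, scipy, OpenCV 4.12 (cv2) and the standard library are available. Lean on these libraries where they do the work, as an engineer would, in place of code of your own. Each camera call takes 0.05 s, during which the arm holds its last target. There are 200 camera calls.

## Task

Put the dial gauge case away: while its drawer still stands open, push the lid of the black case shut with the fingertips, then push the drawer fully home in the low grey chest. Only push, do not grip or lift anything; the case stays standing flat in the drawer, and the round bar, V-block and black block standing on the chest must not be shifted or knocked over.

Things in the scene. Friction and masses are not known exactly. Their poses are not given: they have to be found in the camera images.
- chest: Low grey sheet-steel instrument chest with one drawer, fixed to the bench: 180 deep (x) x 270 wide (y) mm, top 92 mm above the bench, on four 30 mm feet. Origin: on the bench under its centre; its x axis points to its back, y to its left, z up. The shell's front plane is at x = -90 mm. The drawer slides out along -x.
- drawer (a joint): Drawer travel in m: 0 = fully home (front flush with the chest's front plane), 0.115 = fully out. Starts 0.105 to 0.115. Plain slide without catch, friction 1.5 N, stays where it is left. Its front plate is 260 wide, 37 to 87 mm above the bench; walls up to 74 mm; inside 246 wide, 162 from front to back, floor 40 mm above the bench.
- drawer_pull (a point): Middle of the front face of the drawer's steel block pull (90 wide in y, 16 high, standing 14 mm out from the drawer's front plate), 64 mm above the bench. Moves with the drawer; axes as the chest's.
- gauge_case_small: Black dial gauge case, 64 deep (x) x 165 wide (y) x 35 mm high shut, 0.4 to 0.8 kg, standing loose in the drawer, hinge to the back. Origin: centre of its underside; x axis to its back, y to its left, z up. Hinge line along y at x = +32, z = +23 mm. Lower half 22 mm high.
- gauge_case_small_lid (a joint): Lid angle in rad: 0 = shut, 1.57 = lid standing upright, limit 1.83 (leaning back). Starts 1.2 to 1.6. The lid is a shell 60 deep x 165 wide; shut, it spans z 23 to 34 mm of the case. It swings up and to the back about the hinge. Small hinge friction (0.02 Nm): stays put when steep, falls shut by itself when leaned well forward. No latch.
- lid_lip (a point): Middle of the lid's front lip edge, 64 mm from the hinge line, 10 mm above the hinge's level when shut; the highest part of the open lid. Moves with the lid.
- round_bar: Bystander: grey turned round bar, 38 mm diameter, 80 high, standing loose on top of the chest at its right. Origin: centre of its underside, z up.
- black_block: Bystander: black block 30 x 36 x 52 mm high, standing loose on top of the chest at its left. Origin: centre of its underside, z up.
- v_block: Bystander: grey V-block 36 x 48 x 34 mm high, standing loose on top of the chest in the middle. Origin: centre of its underside, z up.

How it is judged:
On the way, in this order (a step that is already met when the one before it is completed fails the run):
1. the case's lid is shut while the drawer still stands open (value of joint gauge_case_small_lid below 0.06 rad and value of joint drawer above 0.08 m), for 0.2 s.
2. the drawer is pushed fully home (value of joint drawer below 0.005 m and value of joint gauge_case_small_lid below 0.08 rad), for 0.2 s.
At the end, for the whole second after the job is handed in: The drawer is within 5 mm of fully home, the lid within 0.08 rad of shut, the case stands flat (underside below 50 mm above the bench, tilt under 0.1 rad) and at rest in the drawer, and the three bystanders are upright within 20 mm of where they started (all of step 2 and height (world z) of gauge_case_small below 0.05 m and angle between gauge_case_small's own z axis and vertical below 0.1 rad and linear speed of gauge_case_small below 0.02 m/s and distance of each of round_bar, black_block, v_block from where it was at the start of the episode below 0.02 m and angle between each of round_bar, black_block, v_block's own z axis and vertical below 0.2 rad); the robot touches nothing.
It fails at once if the gauge case is lifted (10 mm) or tipped (height (world z) of gauge_case_small above 0.05 m or angle between gauge_case_small's own z axis and vertical above 0.2 rad).
It fails at once if the round bar is shifted by more than 20 mm or knocked over (distance of round_bar from where it was at the start of the episode above 0.02 m or angle between round_bar's own z axis and vertical above 0.2 rad).
It fails at once if the black block is shifted by more than 20 mm or knocked over (distance of black_block from where it was at the start of the episode above 0.02 m or angle between black_block's own z axis and vertical above 0.2 rad).
It fails at once if the V-block is shifted by more than 20 mm or knocked over (distance of v_block from where it was at the start of the episode above 0.02 m or angle between v_block's own z axis and vertical above 0.2 rad).
It also fails if it takes over 40 s, if anything falls off the work surface, if the arm or the gripper's body presses on something with over 40 N, if the wrist force passes 120 N, or if a joint passes its speed limit or range.

## Working session

There is one attempt and no reset: what is moved stays moved. The work goes in short steps, Python scripts to look and compute and a tool call to move; the robot and the scene stay as the last step left them, time stands still between calls to the robot, and variables do not carry over. Pictures are saved under pics/ and viewed, at most 10 in all, crops included, and the job is handed in when it is done.

Besides the shell and the picture viewer there is one more tool, called after "Request:" as a command line: name --pt "numbers of a row" for each row, then --argument value for the rest. servo_tool: Moves the arm, as the interface text tells. Its arguments: {"type":"object","properties":{"motion":{"type":"array","items":{"type":"array","items":{"type":"number"}}},"grip":{"type":"number"},"grip_force":{"type":"number"}},"required":["motion"]}

```bash
mkdir -p pics; ls; python3 - <<'E'
from workcell import *
import cv2,numpy as np
for n in("side","top"):
    cv2.imwrite(f"pics/{n}0.png",get_image(n)[:,:,::-1]); c=calibration(n)
    R=cv2.Rodrigues(np.array(c["rvec"]))[0]; print(n,(-R.T@np.array(c["tvec"])).round(3),R[2].round(2))
s=get_state();print(s["tool_pos"],s["orientation"],s["time"],arm.tips_ahead)
E
```

```text
pics
side [0.582 0.631 0.384] [-0.03 -0.95 -0.32]
top [ 0.418 -0.245  0.916] [ 0.16  0.04 -0.99]
[0.17062937 0.62679641 0.2327667 ] [-5.71951987e-05  1.32497403e-01  9.91183099e-01 -7.05842386e-04] 0.1 0.011
```

View pics/side0.png

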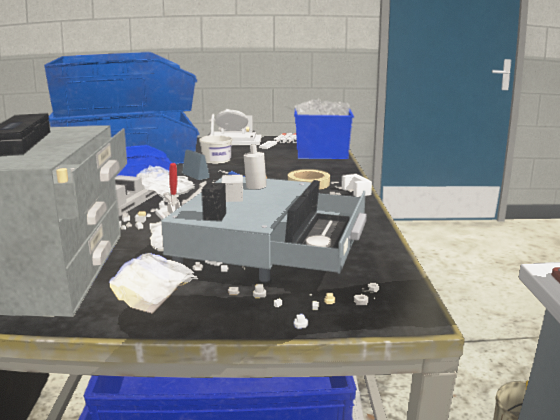

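View pics/top0.png

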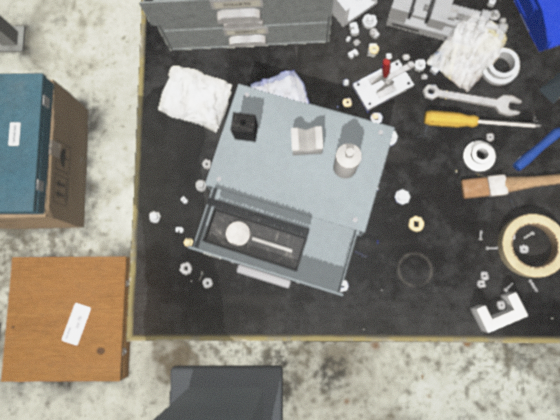

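Side view: chest with the drawer open to the right, black lid upright near (305,215). Top view: chest top corners at about (238,86), (392,126), (360,232); case around (255,235); pull at (264,276). I'll enlarge both for accuracy.

```bash
python3 - <<'E'
import cv2
t=cv2.imread("pics/top0.png")[75:305,180:400];cv2.imwrite("pics/topc.png",cv2.resize(t,None,fx=2.6,fy=2.6,interpolation=cv2.INTER_CUBIC))
t=cv2.imread("pics/side0.png")[135:285,150:380];cv2.imwrite("pics/sidec.png",cv2.resize(t,None,fx=3.4,fy=3.4,interpolation=cv2.INTER_CUBIC))
E
```

```text
(no output)
```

View pics/topc.png

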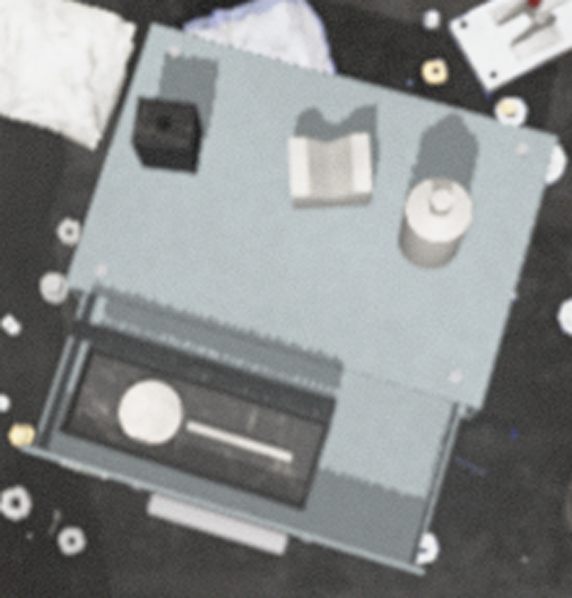

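View pics/sidec.png

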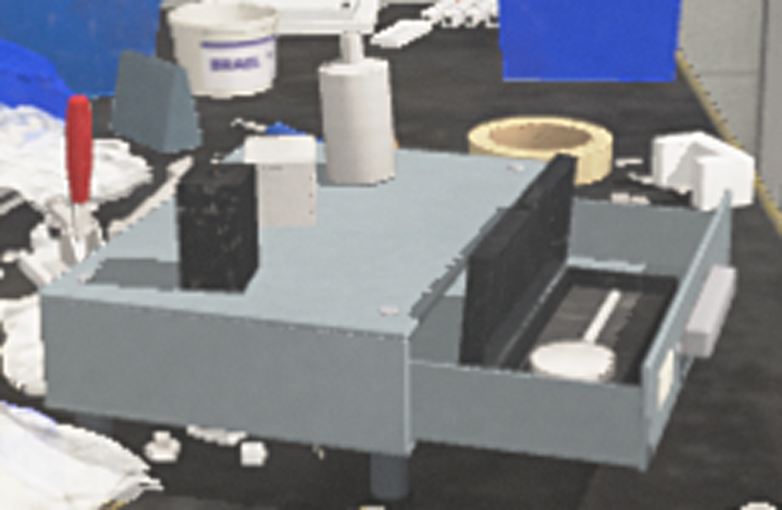

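Crops show clear chest corners (crop px BL 152,24; BR 556,135; FR 478,412; FL 70,288), the front plate top (32,450)-(422,570), the case front edge (63,430)-(303,506), and the lid lip in the side view (470,250)-(573,155).

```bash
cat >h.py <<'E'
from workcell import *
import cv2,numpy as np
from scipy.spatial.transform import Rotation as Rn
def ray(n,uv):
    c=calibration(n);R=cv2.Rodrigues(np.array(c["rvec"],float))[0]
    p=cv2.undistortPoints(np.array([[uv]],float),np.array(c["camera_matrix"]),np.array(c["dist"]))[0,0]
    return -R.T@np.array(c["tvec"],float).ravel(), R.T@np.array([*p,1])
def onz(n,uv,z):
    o,d=ray(n,uv);return o+d*(z-o[2])/d[2]
T=lambda u,v:(180+(u+.5)/2.6-.5,75+(v+.5)/2.6-.5)
S=lambda u,v:(150+(u+.5)/3.4-.5,135+(v+.5)/3.4-.5)
E
python3 - <<'E'
from h import *
BL,BR,FR,FL=[onz("top",T(*p),.092)[:2] for p in[(152,24),(556,135),(478,412),(70,288)]]
print(BL,BR,FR,FL,[np.linalg.norm(a-b).round(3) for a,b in((BL,BR),(FL,FR),(BL,FL),(BR,FR))])
ctr=(BL+BR+FR+FL)/4; ax=(BL-FL+BR-FR);ly=(BL-BR+FL-FR)
yaw=np.mean([np.arctan2(ax[1],ax[0]),np.arctan2(-ly[0],ly[1])]);print("ctr",ctr,"yaw",np.degrees(yaw),np.degrees([np.arctan2(ax[1],ax[0]),np.arctan2(-ly[0],ly[1])]))
c,s=np.cos(yaw),np.sin(yaw);M=np.array([[c,s],[-s,c]])
L=lambda p:np.r_[M@(p[:2]-ctr),p[2]].round(4)
for nm,p,z in[("plateL",(32,450),.087),("plateR",(422,570),.087),("caseFL",(63,430),.062),("caseFR",(303,506),.062),("pullL",(148,510),.072),("pullR",(282,552),.072),("block",(165,172),.092),("vb",(330,207),.092),("bar top",(437,210),.172)]:
    print(nm,L(onz("top",T(*p),z)))
# side: ray with chest-y plane
for nm,p in[("lipL top",(470,250)),("lipR top",(573,155)),("lipL bot",(463,360))]:
    o,d=ray("side",S(*p))
    for z in(.11,.12,.13,.135,.14):
        q=o+d*(z-o[2])/d[2];print(nm,L(q))
for nm,p in[("FL",(410,335)),("BL",(42,293)),("plateL",(645,365))]:
    print(nm,L(onz("side",S(*p),.092 if nm!="plateL" else .087)))
E
```

```text
[ 0.75496744 -0.14166716] [ 0.67687138 -0.39728668] [ 0.50254987 -0.34402298] [ 0.58202347 -0.09189376] [np.float64(0.267), np.float64(0.264), np.float64(0.18), np.float64(0.182)]
ctr [ 0.62910304 -0.24371764] yaw -16.883413317992495 [-16.52614274 -17.24068389]
plateL [-0.1922  0.1237  0.087 ]
plateR [-0.1931 -0.1262  0.087 ]
caseFL [-0.1742  0.1143  0.062 ]
caseFR [-0.1763 -0.0462  0.062 ]
pullL [-0.2068  0.0455  0.072 ]
pullR [-0.2074 -0.042   0.072 ]
block [-0.0009  0.0967  0.092 ]
vb [ 0.0064 -0.0101  0.092 ]
bar top [ 0.0013 -0.0736  0.172 ]
lipL top [-0.0996  0.0777  0.11  ]
lipL top [-0.1069  0.1049  0.12  ]
lipL top [-0.1142  0.1321  0.13  ]
lipL top [-0.1178  0.1457  0.135 ]
lipL top [-0.1215  0.1593  0.14  ]
lipR top [-0.113  -0.0852  0.11  ]
lipR top [-0.1198 -0.0521  0.12  ]
lipR top [-0.1266 -0.0189  0.13  ]
lipR top [-0.13   -0.0023  0.135 ]
lipR top [-0.1334  0.0142  0.14  ]
lipL bot [-0.1304  0.2021  0.11  ]
lipL bot [-0.1366  0.2247  0.12  ]
lipL bot [-0.1428  0.2474  0.13  ]
lipL bot [-0.1458  0.2587  0.135 ]
lipL bot [-0.1489  0.2701  0.14  ]
FL [-0.0902  0.1412  0.092 ]
BL [0.0864 0.1405 0.092 ]
plateL [-0.1913  0.1343  0.087 ]
```

Geometry fits (270x180 chest, plate about 104 mm out, lip about x −0.115, z 0.125). I'll travel in an arc to above the gap behind the lid, with the fingers closed. The tool's y axis is already nearly parallel to the chest's y.

Request:
servo_tool --pt "0 0 -0.05 0 0 0" --pt "-0.03 -0.01 -0.1 0 0 0" --pt "-0.08 -0.022 -0.12 0 0 0" --pt "-0.13 -0.036 -0.12 0 0 0" --pt "-0.18 -0.05 -0.12 0 0 0" --pt "-0.225 -0.068 -0.12 0 0 0" --pt "-0.27 -0.095 -0.12 0 0 0" --pt "-0.315 -0.122 -0.12 0 0 0" --pt "-0.36 -0.15 -0.12 0 0 0" --pt "-0.405 -0.18 -0.12 0 0 0" --pt "-0.44 -0.22 -0.12 0 0 0" --pt "-0.47 -0.26 -0.12 0 0 0" --grip 255 --grip_force 10

```text
time: 1.6
tool_pos: [0.5567, 0.2509, 0.3529]
orientation: [-0.0, 0.133, 0.991, -0.0]
force: [1.2, -0.1, 0.5]
width: 0.0006
finger_force: 0.0
```

Request:
servo_tool --pt "-0.03 -0.04 0 0 0 0" --pt "-0.06 -0.085 0 0 0 0" --pt "-0.09 -0.13 0 0 0 0" --pt "-0.1 -0.18 0 0 0 0" --pt "-0.11 -0.23 0 0 0 0" --pt "-0.12 -0.28 0 0 0 0" --pt "-0.13 -0.33 0 0 0 0" --pt "-0.14 -0.38 0 0 0 0" --pt "-0.146 -0.424 0 0 0 0" --pt "-0.146 -0.424 0 0 0 0" --pt "-0.146 -0.424 0 0 0 0"

```text
time: 2.98
tool_pos: [0.5855, -0.1939, 0.3532]
orientation: [-0.0, 0.132, 0.991, 0.0]
force: [0.1, 0.1, -0.2]
width: 0.0008
finger_force: 0.0
```

```bash
python3 - <<'E'
from h import *
s=get_state();print(s["time"],s["tool_pos"],s["orientation"],s["joints"],s["width"],s["force"])
w=get_image("wrist");cv2.imwrite("pics/w1.png",w[:,:,::-1])
ctr=np.array([.6291,-.2437]);y=np.radians(-16.9);M=np.array([[np.cos(y),np.sin(y)],[-np.sin(y),np.cos(y)]])
print("chest frame",M@(np.array(s["tool_pos"])[:2]-ctr))
E
```

```text
2.975 [ 0.58553554 -0.19390714  0.35316078] [-3.39109017e-04  1.32335430e-01  9.91204897e-01  2.66525020e-04] [-0.22835093  0.25530045  0.60645913  1.37494042 -0.14481714  1.55634235
  1.67033691] 0.0008040086273833402 [ 0.07233035  0.10082177 -0.19140939]
chest frame [-0.05615796  0.0349782 ]
```

View pics/w1.png

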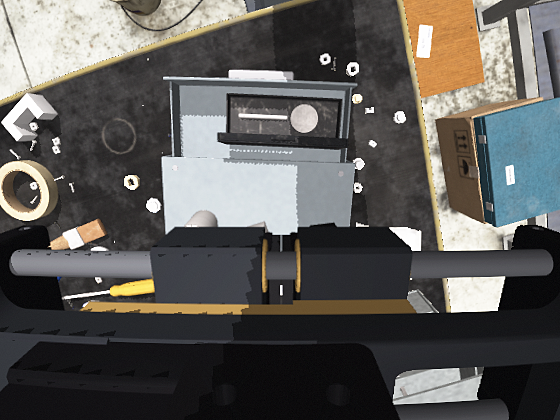

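Wrist view: chest front edge on row ~156 (cols 162–355), lid as a dark band at rows 133–149 (cols 218–348), pull at (262,75).

```bash
python3 - <<'E'
from h import *
s=get_state();c=calibration("wrist");T=np.array(c["T_tool_cam"])
q=s["orientation"];R=Rn.from_quat([q[1],q[2],q[3],q[0]]).as_matrix();p=np.array(s["tool_pos"])
o=R@T[:3,3]+p
ctr=np.array([.6291,-.2437]);y=np.radians(-16.9);M=np.array([[np.cos(y),np.sin(y)],[-np.sin(y),np.cos(y)]])
print("cam",M@(o[:2]-ctr),o[2])
def f(u,v,z):
    a=cv2.undistortPoints(np.array([[[u,v]]],float),np.array(c["camera_matrix"]),np.array(c["dist"]))[0,0]
    d=R@T[:3,:3]@np.array([*a,1]);P=o+d*(z-o[2])/d[2];return (M@(P[:2]-ctr)).round(4)
for n,a in dict(chFL=(355,157,.092),chFR=(162,157,.092),lipRtop=(218,133,.126),lipRbot=(218,145,.126),lipLbot=(348,149,.126),lipLtop=(347,138,.126),plL=(353,83,.087),plR=(164,77,.087),pull=(262,71,.064),caseFR=(228,94,.062),caseFL=(341,98,.062)).items():print(n,f(*a))
E
```

```text
cam [-0.12138062  0.03495816] 0.504215732627917
chFL [-0.0957  0.1382]
chFR [-0.0877 -0.1281]
lipRtop [-0.1218 -0.0426]
lipRbot [-0.1071 -0.0428]
lipLbot [-0.1074  0.12  ]
lipLtop [-0.1208  0.1177]
plL [-0.1927  0.1289]
plR [-0.1933 -0.1223]
pull [-0.2078  0.0065]
caseFR [-0.1762 -0.041 ]
caseFL [-0.176   0.1189]
```

Request:
servo_tool --pt "0 0 0.05 0 0 0" --pt "0 0 0.1 0 0 0" --pt "0 0 0.15 0 0 0" --pt "0 0 0.19 0 0 0" --pt "0 0 0.22 0 0 0" --pt "0 0 0.237 0 0 0" --pt "0 0 0.237 0 0 0" --pt "0.015 0 0.237 0 0 0" --pt "0.03 0 0.237 0 0 0" --pt "0.036 0 0.237 0 0 0" --pt "0.042 0 0.237 0 0 0"

```text
time: 4.4
tool_pos: [0.5451, -0.1835, 0.1172]
orientation: [0.001, 0.132, 0.991, 0.0]
force: [2.4, 0.3, 1.2]
width: 0.0004
finger_force: 0.9
```

Request:
servo_tool --pt "0.006 0 0 0 0 0" --pt "0.012 0 0 0 0 0" --pt "0.018 0 0 0 0 0" --pt "0.024 0 0 0 0 0" --pt "0.03 0 0 0 0 0" --pt "0.036 0 0 0 0 0" --pt "0.042 0 0 0 0 0" --pt "0.048 0 0 0 0 0" --pt "0.048 0 0 0 0 0"

```text
time: 5.52
tool_pos: [0.498, -0.1708, 0.1165]
orientation: [-0.0, 0.133, 0.991, 0.0]
force: [-0.0, 0.2, -0.4]
width: 0.0006
finger_force: 0.0
```

```bash
python3 - <<'E'
from h import *
s=get_state();print(s["time"],s["tool_pos"],s["force"])
t=get_image("side")[135:285,150:380,::-1];cv2.imwrite("pics/s2.png",cv2.resize(t,None,fx=3.4,fy=3.4,interpolation=cv2.INTER_CUBIC))
E
```

```text
5.525 [ 0.49800276 -0.17080308  0.11651374] [-0.03677509  0.15650223 -0.42665576]
```

View pics/s2.png

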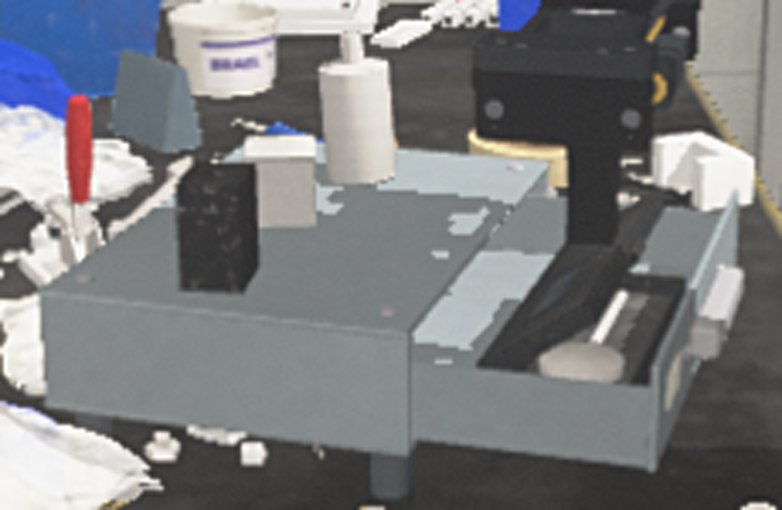

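The lid is leaning well forward on the fingers; bystanders are untouched and the drawer is a few mm further out. Keep pushing.

Request:
servo_tool --pt "0.006 0 0 0 0 0" --pt "0.012 0 0 0 0 0" --pt "0.018 0 0 0 0 0" --pt "0.024 0 0 0 0 0" --pt "0.03 0 0 0 0 0" --pt "0.036 0 0 0 0 0" --pt "0.044 0 0 0 0 0" --pt "0.052 0 0 0 0 0" --pt "0.06 0 0 0 0 0" --pt "0.06 0 0 0 0 0"

```text
time: 6.82
tool_pos: [0.4402, -0.1551, 0.1166]
orientation: [0.0, 0.132, 0.991, 0.0]
force: [0.9, -0.4, -0.8]
width: 0.0007
finger_force: 0.0
```

```bash
python3 - <<'E'
from h import *
s=get_state();print(s["time"],s["tool_pos"],s["force"])
t=get_image("side")[135:285,150:380,::-1];cv2.imwrite("pics/s3.png",cv2.resize(t,None,fx=3.4,fy=3.4,interpolation=cv2.INTER_CUBIC))
E
```

```text
6.825 [ 0.44019349 -0.15505802  0.11662913] [ 0.88740045 -0.40675959 -0.7605385 ]
```

View pics/s3.png

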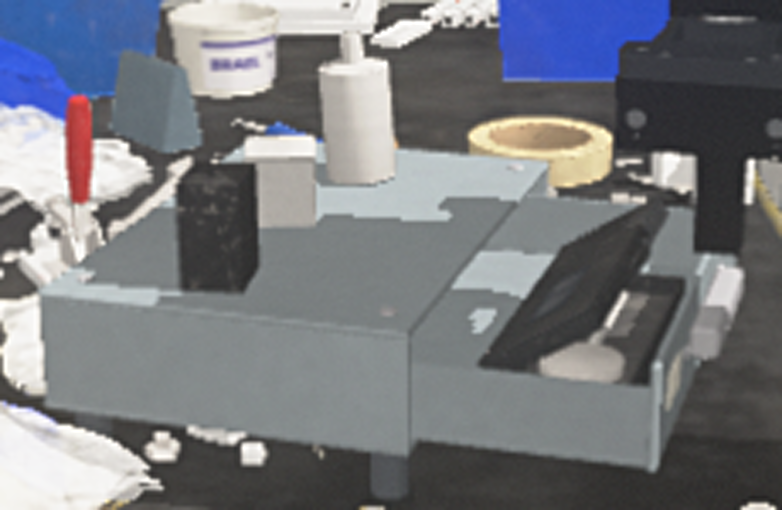

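The fingertips have passed over the lip; the lid stays at roughly 35° by hinge friction. I'll go up, back over it, and press it down from above.

Request:
servo_tool --pt "0 0 -0.02 0 0 0" --pt "0 0 -0.035 0 0 0" --pt "-0.025 0 -0.035 0 0 0" --pt "-0.05 0 -0.035 0 0 0" --pt "-0.05 0 -0.02 0 0 0" --pt "-0.05 0 -0.01 0 0 0" --pt "-0.05 0 0 0 0 0" --pt "-0.05 0 0.007 0 0 0" --pt "-0.05 0 0.014 0 0 0" --pt "-0.05 0 0.02 0 0 0" --pt "-0.05 0 0.025 0 0 0" --pt "-0.05 0 0.027 0 0 0"

```text
time: 8.38
tool_pos: [0.4888, -0.1684, 0.0892]
orientation: [-0.0, 0.133, 0.991, -0.0]
force: [0.1, 0.0, 1.1]
width: 0.0006
finger_force: 0.1
```

Request:
servo_tool --pt "0 0 0.002 0 0 0" --pt "0 0 0.003 0 0 0" --pt "0 0 0.004 0 0 0"

```text
time: 8.75
tool_pos: [0.489, -0.1684, 0.0856]
orientation: [0.0, 0.133, 0.991, -0.0]
force: [-0.6, -0.1, 5.7]
width: 0.0005
finger_force: 2.8
```

```bash
python3 - <<'E'
from h import *
s=get_state();print(s["time"],s["tool_pos"],s["force"])
t=get_image("side")[135:285,150:380,::-1];cv2.imwrite("pics/s4.png",cv2.resize(t,None,fx=3.4,fy=3.4,interpolation=cv2.INTER_CUBIC))
E
```

```text
8.75 [ 0.48901473 -0.16841201  0.08562064] [-0.61498237 -0.13662401  5.74252941]
```

View pics/s4.png

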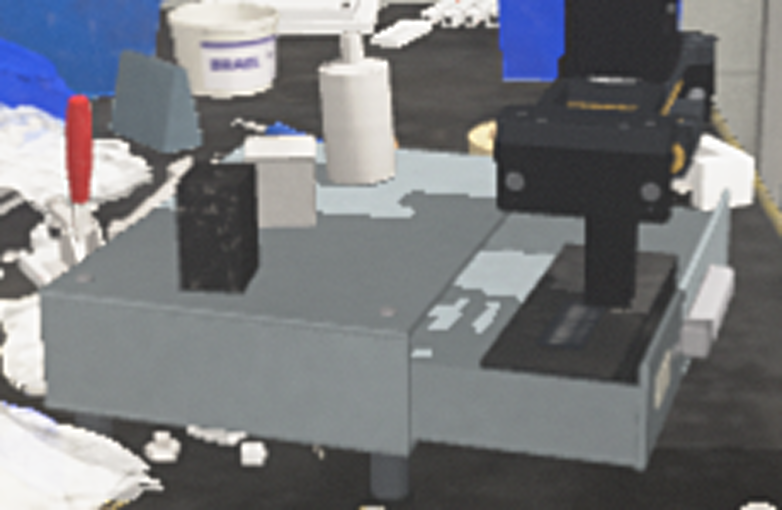

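Lid lies flat: fingertips at z 0.0746 match the shut lid's top at 0.074, with 5.7 N of contact. Now hold briefly, lift, and go in front of the pull.

Request:
servo_tool --pt "0 0 0.001 0 0 0" --pt "0 0 0.001 0 0 0" --pt "0 0 0.001 0 0 0" --pt "0 0 -0.02 0 0 0" --pt "0 0 -0.045 0 0 0" --pt "0.03 -0.01 -0.045 0 0 0" --pt "0.06 -0.02 -0.045 0 0 0" --pt "0.08 -0.026 -0.045 0 0 0" --pt "0.08 -0.026 -0.045 0 0 0" --pt "0.08 -0.026 -0.02 0 0 0" --pt "0.08 -0.026 0.005 0 0 0" --pt "0.08 -0.026 0.02 0 0 0"

```text
time: 10.3
tool_pos: [0.4053, -0.1724, 0.0646]
orientation: [-0.0, 0.132, 0.991, -0.0]
force: [-0.4, -0.0, 0.2]
width: 0.0003
finger_force: 0.0
```

Request:
servo_tool --pt "0 0 0 0 0 0" --pt "-0.006 0 0 0 0 0" --pt "-0.012 0 0 0 0 0" --pt "-0.018 0 0 0 0 0" --pt "-0.024 0 0 0 0 0" --pt "-0.03 0 0 0 0 0"

```text
time: 11.05
tool_pos: [0.4341, -0.1805, 0.0656]
orientation: [-0.0, 0.133, 0.991, -0.0]
force: [-2.2, 0.1, 0.7]
width: 0.0008
finger_force: 0.8
```

```bash
python3 - <<'E'
from h import *
s=get_state();print(s["time"],s["tool_pos"],s["force"])
t=get_image("side")[135:285,150:380,::-1];cv2.imwrite("pics/s5.png",cv2.resize(t,None,fx=3.4,fy=3.4,interpolation=cv2.INTER_CUBIC))
E
```

```text
11.05 [ 0.43409213 -0.18048394  0.06555904] [-2.15423357  0.06643245  0.65435829]
```

View pics/s5.png

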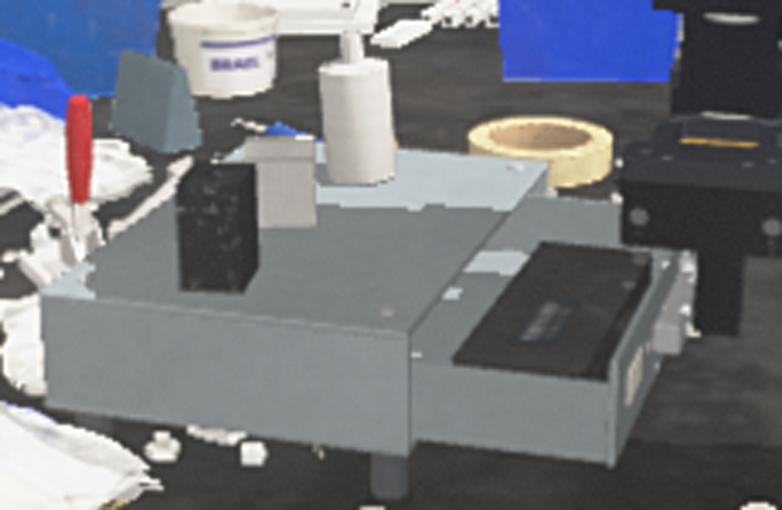

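Lid stays shut and the drawer is moving in, about 90 mm to go.

Request:
servo_tool --pt "-0.006 0 0 0 0 0" --pt "-0.013 0 0 0 0 0" --pt "-0.02 0 0 0 0 0" --pt "-0.027 0 0 0 0 0" --pt "-0.034 0 0 0 0 0" --pt "-0.041 0 0 0 0 0" --pt "-0.048 0 0 0 0 0" --pt "-0.055 0 0 0 0 0" --pt "-0.062 0 0 0 0 0" --pt "-0.069 0 0 0 0 0" --pt "-0.075 0 0 0 0 0" --pt "-0.08 0 0 0 0 0"

```text
time: 12.6
tool_pos: [0.5114, -0.2015, 0.0656]
orientation: [-0.0, 0.133, 0.991, -0.0]
force: [-1.2, 0.0, 0.1]
width: 0.0002
finger_force: 0.8
```

Request:
servo_tool --pt "-0.002 0 0 0 0 0" --pt "-0.004 0 0 0 0 0" --pt "-0.006 0 0 0 0 0" --pt "-0.006 0 0 0 0 0"

```text
time: 13.1
tool_pos: [0.5172, -0.2029, 0.0656]
orientation: [0.0, 0.132, 0.991, 0.0]
force: [-1.0, -0.0, 0.8]
width: 0.0007
finger_force: 0.1
```

Request:
servo_tool --pt "-0.0015 0 0 0 0 0" --pt "-0.003 0 0 0 0 0" --pt "-0.004 0 0 0 0 0" --pt "-0.004 0 0 0 0 0"

```text
time: 13.6
tool_pos: [0.5209, -0.204, 0.0656]
orientation: [0.0, 0.133, 0.991, -0.0]
force: [-0.8, -0.3, -0.8]
width: 0.0007
finger_force: 0.3
```

Request:
servo_tool --pt "-0.001 0 0 0 0 0" --pt "-0.002 0 0 0 0 0" --pt "-0.002 0 0 0 0 0"

```text
time: 13.98
tool_pos: [0.5227, -0.2046, 0.0656]
orientation: [0.0, 0.133, 0.991, -0.0]
force: [-0.9, 0.0, -0.5]
width: 0.0005
finger_force: 0.6
```

Request:
servo_tool --pt "-0.001 0 0 0 0 0" --pt "-0.002 0 0 0 0 0" --pt "-0.002 0 0 0 0 0"

```text
time: 14.35
tool_pos: [0.5229, -0.2046, 0.0652]
orientation: [-0.002, 0.133, 0.991, 0.0]
force: [-9.4, 2.5, 6.9]
width: 0.0005
finger_force: 4.6
```

Request:
servo_tool --pt "-0.001 0 0 0 0 0" --pt "-0.002 0 0 0 0 0" --pt "-0.002 0 0 0 0 0"

```text
time: 14.72
tool_pos: [0.523, -0.2047, 0.0649]
orientation: [-0.004, 0.133, 0.991, 0.001]
force: [-15.5, 5.2, 12.6]
width: 0.0004
finger_force: 8.6
```

Hard stop reached (force rises while the tool stands still). Back off, lift, and check.

Request:
servo_tool --pt "0.004 0 0 0 0 0" --pt "0.02 0 0 0 0 0" --pt "0.045 0 0 0 0 0" --pt "0.06 0 -0.02 0 0 0" --pt "0.06 0 -0.07 0 0 0" --pt "0.06 0 -0.12 0 0 0" --pt "0.06 0 -0.12 0 0 0" --pt "0.06 0 -0.12 0 0 0"

```text
time: 15.72
tool_pos: [0.4688, -0.1896, 0.1854]
orientation: [0.0, 0.132, 0.991, 0.0]
force: [-0.7, -0.0, 0.1]
width: 0.0009
finger_force: 0.0
```

```bash
python3 - <<'E'
from h import *
s=get_state();print(s["time"],s["tool_pos"],s["force"])
t=get_image("side")[135:285,150:380,::-1];cv2.imwrite("pics/s6.png",cv2.resize(t,None,fx=3.4,fy=3.4,interpolation=cv2.INTER_CUBIC))
E
```

```text
15.725 [ 0.46879427 -0.18958023  0.18540824] [-0.70116376 -0.01466949  0.13043103]
```

View pics/s6.png

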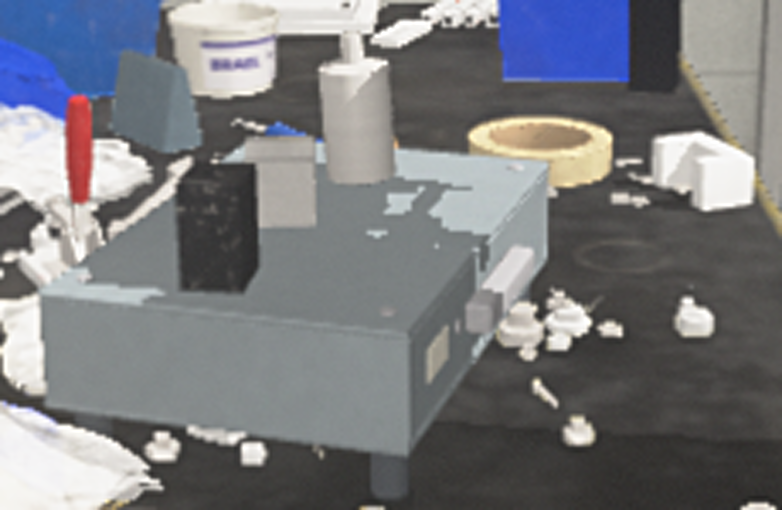

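The drawer front is flush with the chest, the three bystanders are unmoved, and the robot is clear.

```bash
python3 -c "
from workcell import arm
print(arm.close_job())"
```

```text
the job is handed in; nothing more can be done
None
```

I pushed the case lid shut while the drawer was still open, then pushed the drawer home to its stop; the last picture showed the bar, V-block and black block unmoved. I handed the job in at about 16 s, and no verdict came back.

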